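# Build the sieve stack on the shaker

## Task

Build up the sieve stack on the shaker's receiver pan, one piece at a time from the pan upwards: first the blue-ringed fine sieve, then the yellow medium one, then the red coarse one, and last the lid with the black knob, each fully seated and level in the piece below. Leave the green spare sieve, the tape roll and the red-capped dropper bottle where they are.

Things in the scene. Friction and masses are not known exactly. Their poses are not given: they have to be found in the camera images.
- fine_sieve: Loose round sieve, steel, blue rim and band, finest mesh; 56 mm diameter, 36 high, ~90 g, yaw free. Origin: centre of underside, z up. 0-9 mm: tapered spigot (42 to 48 diameter) under a flat shoulder; 9-36 mm: straight frame, grip here from above. Top open: bore 50, 17 deep. The next piece's spigot sits in it, shoulder on this rim, its origin 27 mm above this one's. Goes first, on the pan.
- medium_sieve: Loose round sieve, steel, yellow rim and band, medium mesh; 56 mm diameter, 36 high, ~90 g, yaw free. Origin: centre of underside, z up. 0-9 mm: tapered spigot (42 to 48 diameter) under a flat shoulder; 9-36 mm: straight frame, grip here from above. Top open: bore 50, 17 deep. The next piece's spigot sits in it, shoulder on this rim, its origin 27 mm above this one's. Goes second.
- coarse_sieve: Loose round sieve, steel, red rim and band, coarsest mesh; 56 mm diameter, 36 high, ~90 g, yaw free. Origin: centre of underside, z up. 0-9 mm: tapered spigot (42 to 48 diameter) under a flat shoulder; 9-36 mm: straight frame, grip here from above. Top open: bore 50, 17 deep. The next piece's spigot sits in it, shoulder on this rim, its origin 27 mm above this one's. Goes third.
- sieve_lid: Loose lid: steel disc with upright black knob; 56 mm diameter, 42 high, ~70 g, yaw free. Origin: centre of underside, z up. 0-9 mm: tapered spigot (42 to 48 diameter); 9-16 mm: disc; 16-42 mm: cylindrical knob of 18 diameter, grip here from above. Goes last, spigot in the red sieve's bore, its origin 27 mm above the red sieve's.
- shaker: Fixed sieve shaker: squat white base 100 x 100 mm, 34 high; in the middle of its top a fixed open round steel receiver pan without mesh, 56 mm diameter, bore 50, 17 deep, rim 60 mm above the worktop. Origin: on the worktop under the centre of the pan, z up. The blue sieve seated in the pan has its origin 51 mm above this one, shoulder on the rim.
- spare_sieve: Loose spare sieve, same shape and size as the others (56 mm diameter, 36 high) but with a green rim and band and a medium mesh. Origin: centre of underside. Not part of this job: leave it where it stands.
- tape_roll: Cream paper tape roll lying flat, loose, 62 mm diameter, 18 mm high; origin at the centre of its underside. Bystander, leave it alone.
- red_dropper: Small white dropper bottle with a red cap, standing loose, 27 mm diameter, 66 mm high; origin at the centre of its underside. Bystander, leave it alone.

How it is judged:
By the outcome, as a careful person would: the job done as asked, in the order asked, and still so for the second after the job is handed in, with the robot touching nothing.
It also fails if it takes over 115 s, if anything falls off the work surface, if the arm or the gripper's body presses on something with over 40 N, if the wrist force passes 120 N, or if a joint passes its speed limit or range.

## Robot

A 6-joint arm with a two-finger parallel gripper is mounted at the origin on a cart in front of the work surface, level with it; the furniture and walls round the work are solid. World frame = base frame: x ahead of the robot, y to its left, z up, the work surface at z = 0. Lengths are in m, angles in degrees, forces in N, time in s.
With the tool pointing down it reaches from about 0.375 to 0.9 m from the base axis. Payload 3.1 kg.
Tool frame: the origin (TCP) lies at the very end of the fingers, on their centre line; the grasp point (between the pads) lies 19 mm behind it (grasp_offset is the distance from the TCP to the grasp point, in m); z points along the fingers, y is the direction in which the jaws open and shut (so a half turn about z gives the same grasp; the last joint's range is limited). The gripper opens to 87 mm and grips with 3 to 60 N. Pads are 19 mm wide; open, the fingers measure 117 mm over their backs; the gripper's body (75 mm by 190 mm) begins 51 mm behind the grasp point.
Start: joints at [59.387, 30.224, 82.088, -0, 67.689, -10.227], TCP at [0.218, 0.586, 0.223] pointing down, gripper open.
Joint ranges: [-176.69, 176.69], [-43.24, 126.21], [12.49, 139.97], [-82, 262], [0, 151.66], [-163.58, 163.58]. Speed limits (degrees/s): [159.86, 159.86, 180, 180, 180, 180].

## Interface

Orientations are given as a 3x3 rotation matrix whose columns are the frame's x, y, z axes.
In Python, from rig import * gives the robot as it stands. The module is installed in compiled form; this text tells all that it offers.
- The arm moves only by the tool play_rows, never from a script. Its argument "plan" is a list that holds one entry, the list of rows, each a list of 7 numbers: the shift along the world's x, y, z each as a share of 5 cm, from -1 to 1, then the turn, a rotation vector about the world's x, y, z each as a share of pi rad, from -1 to 1, then the gripper's target within -1 to 1 (fully open at 1, half-way at 0, shut at -1). A call has 1 to 12 rows; each row shifts and turns the commanded pose from where the row before left it; what a row does not reach is not made up. A row lasts 1/10 s, in which the tool goes at most 50 mm and 8.59 degrees, less where a joint would pass 70% of its speed; a pose out of reach is approached as far as the arm can. A call with a number of a shift or a turn outside -1 to 1 is refused whole. A call with a gripper value outside its range is refused whole. The fingers move at their own pace and stop on an object; the grip force is fixed at half the most. Time passes only in rows, so rows that do not move let the fingers close. It gives the time, the measured TCP pose, the force and the opening at its end, in the units of the state.
- read_state(): the state, without advancing time (a new reading comes with each control period).
- capture(name): name is "scene" or "top" or "wrist"; returns the picture (480x640x3 uint8, red, green, blue); there is no depth.
- camera_params(name): a dict with "intrinsics" (3x3 intrinsics, pixels), "k1" (the pictures are not rectified: a ray, as slopes to the right and down, at radius r is drawn at 1 + k1 r^2 times it, then the intrinsics apply), "R" (3x3) and "t" (3): a world point X has camera coordinates R X + t; the wrist camera has in their place "mount" (4x4, takes a point from camera to tool coordinates, whose origin is the TCP and whose axes are the flange's). Camera axes: x right, y down, z forward; pixel columns grow to the right and rows downward; lengths in m; the calibration is good to about 2 mm. A picture is of the moment at which its call begins: read the wrist's pose just before it. camera_params takes no time and is no camera call.
- hand_in(): hands the job in, once; it reports no verdict.
The state is a dict: "time_s": time; "joint_positions": joint angles; "qvel": joint speeds; "tau": joint torques, N m; "position": TCP position; "tcp_rot": TCP orientation; "force": force on the tool from outside, world axes, zero at the start; "moment": the same for the moment, N m; "opening": opening from 0.0 (shut) to 1.0 (fully open).
Only numpy, scipy, OpenCV 4.12 (cv2) and the standard library are available. Lean on these libraries where they do the work, as an engineer would, in place of code of your own. Each camera call takes 0.05 s, during which the arm holds its last target. There are 200 camera calls.

## Working session

There is one attempt and no reset: what is moved stays moved. The work goes in short steps, Python scripts to look and compute and a tool call to move; the robot and the scene stay as the last step left them, time stands still between calls to the robot, and variables do not carry over. Pictures are saved under pics/ and viewed, about 12 in all and at most 16, crops included, and the job is handed in when it is done.

Besides the shell and the picture viewer there is one more tool, called after "Request:" as name(argument=value, ...) on one line, values as JSON. play_rows: Moves the arm, as the interface text tells. Its arguments: {"type":"object","properties":{"plan":{"type":"array"}},"required":["plan"]}

```bash
mkdir -p pics
cat > h.py <<'E'
from rig import *
import numpy as np, cv2
def save(n,f):
    im=capture(n); cv2.imwrite('pics/'+f,im[:,:,::-1]); return im
def cam(n,st=None):
    p=camera_params(n); K=np.array(p['intrinsics'])
    if 'mount' in p:
        M=np.array(p['mount']); st=st or read_state()
        Rt=np.array(st['tcp_rot']); T=np.array(st['position'])
        Rc=Rt@M[:3,:3]; c=Rt@M[:3,3]+T
    else:
        R=np.array(p['R']); Rc=R.T; c=-R.T@np.array(p['t'])
    return K,p['k1'],Rc,c
def ray(C,u,v):
    K,k1,Rc,c=C
    d=np.linalg.inv(K)@[u,v,1]; rd=np.hypot(d[0],d[1]); r=rd
    for _ in range(20): r=rd/(1+k1*r*r)
    s=r/rd if rd>0 else 1
    return c,Rc@[d[0]*s,d[1]*s,1]
def onz(C,u,v,z):
    c,d=ray(C,u,v); return c+d*(z-c[2])/d[2]
def proj(C,X):
    K,k1,Rc,c=C; q=Rc.T@(np.array(X)-c); a=q[:2]/q[2]; a=a*(1+k1*(a@a)); return (K@[a[0],a[1],1])[:2]
E
python3 - <<'E'
from h import *
for n in('scene','top','wrist'):
    save(n,n+'0.png'); C=cam(n); print(n,C[3].round(3),C[2].round(2).tolist(),C[0][0,0])
print({k:np.round(v,3).tolist() for k,v in read_state().items()})
E
```

```text
scene [ 0.149 -0.598  0.516] [[0.84, -0.3, 0.44], [-0.54, -0.47, 0.7], [-0.0, -0.83, -0.56]] 438.22889035890427
top [0.449 0.011 1.027] [[0.01, -1.0, 0.09], [-1.0, -0.02, -0.02], [0.02, -0.09, -1.0]] 502.18057636423174
wrist [0.155 0.609 0.384] [[0.35, 0.91, 0.23], [0.94, -0.34, -0.09], [-0.0, 0.24, -0.97]] 411.0332443398879
{'time_s': 0.15, 'joint_positions': [59.387, 30.268, 82.139, 0.0, 67.691, -10.226], 'qvel': [-0.035, -0.215, -0.268, -0.03, 0.01, 0.009], 'tau': [0.001, -44.043, -17.684, 0.063, 0.055, -0.0], 'position': [0.217, 0.585, 0.222], 'tcp_rot': [[-0.937, 0.348, -0.001], [0.348, 0.937, -0.001], [0.0, -0.002, -1.0]], 'force': [0.048, 0.751, 0.263], 'moment': [0.009, 0.029, -0.048], 'opening': 0.996}
```

View pics/top0.png

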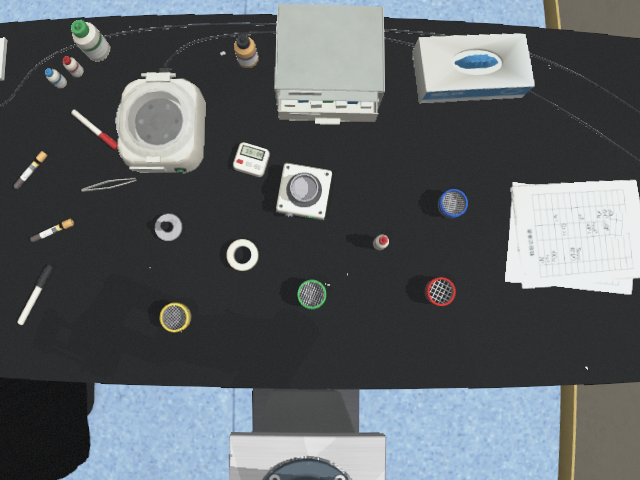

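View pics/scene0.png

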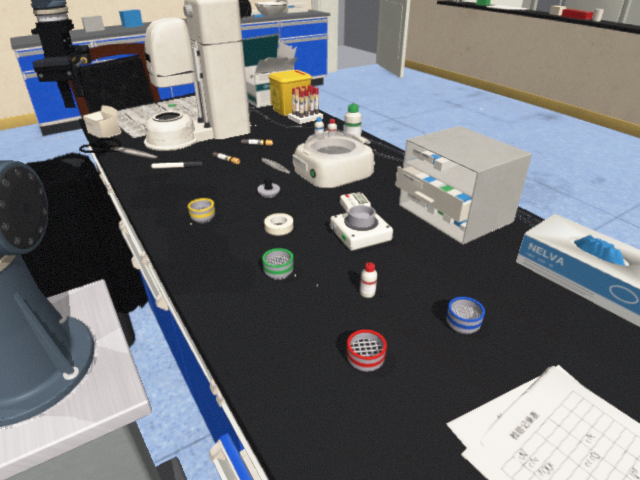

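The top view shows blue at about (453,202), red (441,291), yellow (175,317), green spare (312,294), lid (168,227), pan (304,188), tape (242,255) and dropper (381,242). The scene view agrees, and every piece is upright.

```bash
cat >> h.py <<'E'
H={'blue':[(105,130)],'yellow':[(22,34)],'red':[(0,6),(174,180)],'green':[(50,80)]}
def blob(im,col,c,r):
    hsv=cv2.cvtColor(im,cv2.COLOR_RGB2HSV); m=np.zeros(im.shape[:2],np.uint8)
    for a,b in H[col]: m|=cv2.inRange(hsv,(a,110,60),(b,255,255))
    k=np.zeros_like(m); cv2.circle(k,tuple(int(x) for x in c),int(r),255,-1); m&=k
    p=cv2.findNonZero(m); h=cv2.convexHull(p); e=cv2.fitEllipse(h)
    return e
E
python3 - <<'E'
from h import *
im=cv2.imread('pics/top0.png')[:,:,::-1].copy(); C=cam('top')
for col,c in dict(blue=(453,202),red=(441,291),yellow=(175,317),green=(312,294)).items():
    e=blob(im,col,c,24); print(col,np.round(e[0],1),np.round(e[1],1),onz(C,*e[0],.034).round(4))
for n,c,z in(('lid',(168,227),.016),('pan',(304,188),.06),('tape',(242,255),.018),('drop',(381,242),.06)):
    print(n,onz(C,*c,z).round(3))
import numpy as np
big=cv2.resize(im[150:340,130:480],None,fx=2.2,fy=2.2,interpolation=2); cv2.imwrite('pics/z.png',big[:,:,::-1])
E
```

```text
blue [452.9 202.7] [28.7 29.6] [ 0.6249 -0.2898  0.034 ]
red [440.5 291.2] [28.9 30.6] [ 0.4453 -0.2623  0.034 ]
yellow [174.4 316.9] [30. 31.] [0.3877 0.2656 0.034 ]
green [311.4 293.9] [28.7 29.6] [ 0.4377 -0.0043  0.034 ]
lid [0.568 0.29  0.016]
pan [0.644 0.013 0.06 ]
tape [0.513 0.136 0.018]
drop [ 0.54  -0.138  0.06 ]
```

View pics/z.png

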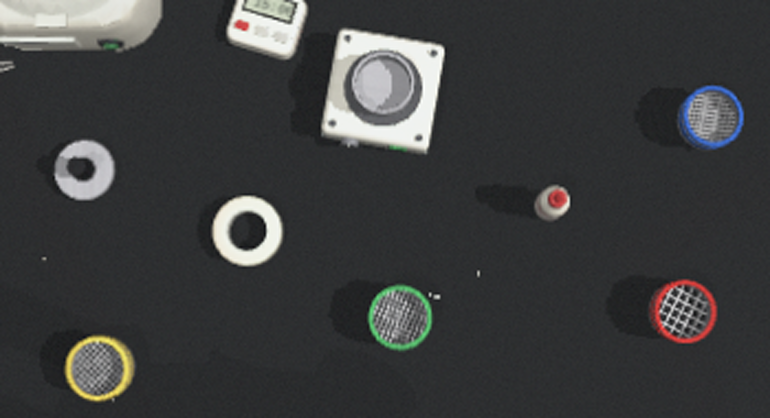

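View pics/wrist0.png

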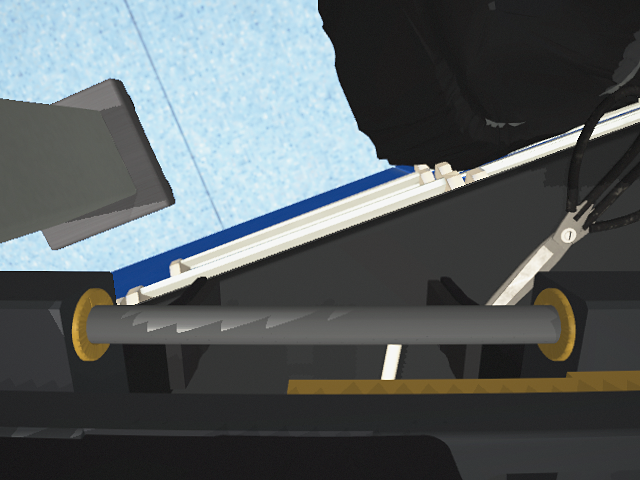

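All four sieve positions are measured from the top view; the lid and pan are rough for now. The wrist view shows only the cart edge and the gripper. I'll go above the pan first for a close look, then on to blue.

Request:
play_rows(plan=[[[0.55, -0.75, 0, 0, 0, 0.038, 1], [0.55, -0.75, 0, 0, 0, 0.038, 1], [0.55, -0.75, 0, 0, 0, 0.0375, 1], [0.55, -0.75, 0, 0, 0, 0, 1], [0.55, -0.75, 0, 0, 0, 0, 1], [0.55, -0.75, 0, 0, 0, 0, 1], [0.55, -0.75, 0, 0, 0, 0, 1], [0.55, -0.75, 0, 0, 0, 0, 1], [0.55, -0.75, 0, 0, 0, 0, 1], [0.55, -0.75, 0, 0, 0, 0, 1], [0.55, -0.75, 0, 0, 0, 0, 1], [0.55, -0.75, 0, 0, 0, 0, 1]]])

```text
time_s: 1.35
position: [0.5484, 0.1341, 0.2224]
tcp_rot: [[-1.0, -0.0, -0.0], [-0.0, 1.0, 0.0], [0.0, 0.0, -1.0]]
force: [-0.2, 0.7, -0.4]
opening: 1.003
```

Request:
play_rows(plan=[[[0.6, -0.82, 0, 0, 0, 0, 1], [0.6, -0.82, 0, 0, 0, 0, 1], [0.6, -0.82, 0, 0, 0, 0, 1], [0, 0, 0, 0, 0, 0, 1], [0, 0, 0, 0, 0, 0, 1]]])

```text
time_s: 1.85
position: [0.6362, 0.0136, 0.2217]
tcp_rot: [[-1.0, 0.002, -0.002], [0.002, 1.0, 0.001], [0.002, 0.001, -1.0]]
force: [-0.5, 0.0, -0.5]
opening: 0.999
```

Run:
```python
from h import *
st=read_state(); print(np.round(st['position'],4),np.round(st['tcp_rot'],3).tolist(),np.round(st['joint_positions'],1))
C=cam('wrist'); im=save('wrist','w1.png'); print(proj(C,[.644,.013,.06]),proj(C,np.array(st['position'])))
```

```text
[0.6362 0.0136 0.2217] [[-1.0, 0.002, -0.002], [0.002, 1.0, 0.001], [0.002, 0.001, -1.0]] [ -8.8  31.2  80.3   0.   68.6 -98.7]
[322.43081501 235.07108783] [323.48273846 302.29450894]
```

View pics/w1.png

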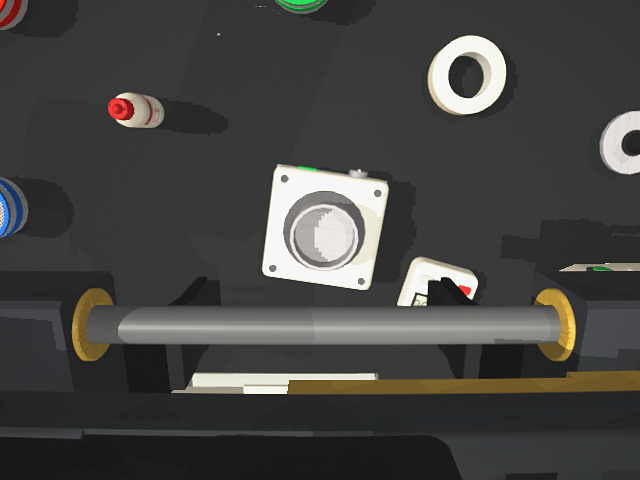

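The wrist view shows the pan rim as a ring at about (324,237), with the shaker base around it.

Run:
```python
from h import *
C=cam('wrist',read_state()); im=cv2.imread('pics/w1.png',0)[190:285,270:380]
g=cv2.resize(im,None,fx=4,fy=4,interpolation=cv2.INTER_CUBIC)
cs=cv2.HoughCircles(g,cv2.HOUGH_GRADIENT,1.5,8,param1=120,param2=40,minRadius=105,maxRadius=165)[0][:8]
for x,y,r in cs: u,v=x/4+270,y/4+190; print(round(u,1),round(v,1),round(r/4,1),onz(C,u,v,.06).round(4))
print(411/ (C[3][2]-.06)*.028, C[3])
T=cam('top'); t=cv2.imread('pics/top0.png',0)[165:212,280:328]; t=cv2.resize(t,None,fx=8,fy=8,interpolation=2)
for x,y,r in cv2.HoughCircles(t,cv2.HOUGH_GRADIENT,1.5,8,param1=120,param2=40,minRadius=90,maxRadius=140)[0][:5]: print('top',x/8+280,y/8+165,r/8,onz(T,x/8+280,y/8+165,.06).round(4))
```

```text
324.2 231.1 40.6 [0.6397 0.0157 0.06  ]
326.1 237.4 32.2 [0.645  0.0173 0.06  ]
326.8 229.9 38.1 [0.6388 0.0179 0.06  ]
324.2 239.3 35.0 [0.6466 0.0157 0.06  ]
322.7 237.8 29.4 [0.6453 0.0145 0.06  ]
323.4 235.6 31.5 [0.6435 0.0151 0.06  ]
320.1 231.8 36.9 [0.6404 0.0124 0.06  ]
322.3 230.3 39.0 [0.6391 0.0142 0.06  ]
35.45831065101632 [0.56903092 0.01467259 0.38455015]
top 304.09375 189.84375 17.38125 [0.64   0.0132 0.06  ]
top 304.09375 187.59375 14.15625 [0.6444 0.0133 0.06  ]
top 305.21875 190.40625 16.55625 [0.6389 0.011  0.06  ]
top 301.84375 189.84375 15.73125 [0.6399 0.0176 0.06  ]
top 306.34375 189.65625 15.525 [0.6404 0.0088 0.06  ]
```

Request:
play_rows(plan=[[[0, -0.86, 0, 0, 0, 0, 1], [0, -0.86, 0, 0, 0, 0, 1], [0, -0.86, 0, 0, 0, 0, 1], [0, -0.86, 0, 0, 0, 0, 1], [0, -0.86, 0, 0, 0, 0, 1], [0, -0.86, 0, 0, 0, 0, 1], [-0.2, -0.86, -0.8, 0, 0, 0, 1], [0, 0, -0.6, 0, 0, 0, 1], [0, 0, 0, 0, 0, 0, 1], [0, 0, 0, 0, 0, 0, 1]]])

```text
time_s: 2.9
position: [0.6276, -0.2771, 0.1588]
tcp_rot: [[-1.0, -0.003, -0.002], [-0.003, 1.0, 0.002], [0.002, 0.002, -1.0]]
force: [0.5, -0.5, 0.6]
opening: 1.004
```

Run:
```python
from h import *
st=read_state(); print(np.round(st['position'],4),np.round(st['tcp_rot'],3).tolist())
C=cam('wrist'); im=save('wrist','w2.png'); g=proj(C,[.625,-.29,.036]); print(g)
e=blob(im,'blue',g,70); print(e, onz(C,*e[0],.034).round(4))
```

```text
[ 0.6276 -0.2771  0.1588] [[-1.0, -0.003, -0.002], [-0.003, 1.0, 0.002], [0.002, 0.002, -1.0]]
[304.95683598 233.02318412]
((303.18865966796875, 232.64959716796875), (80.54002380371094, 81.42449188232422), 5.236224174499512) [ 0.6252 -0.2914  0.034 ]
```

View pics/w2.png

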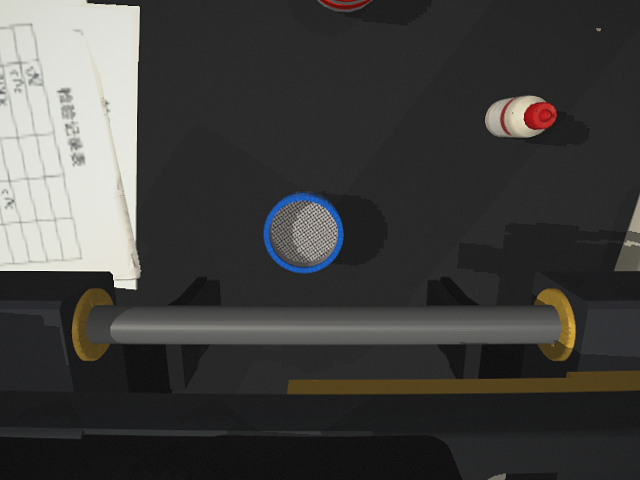

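Blue is at (303,233) in the wrist view, which gives (0.625,-0.291) and agrees with the top view. The pan comes out at about (0.6445,0.015). Next I descend, grip and lift.

Request:
play_rows(plan=[[[-0.05, -0.28, -0.4, 0, 0, 0, 1], [0, 0, -0.7, 0, 0, 0, 1], [0, 0, -0.7, 0, 0, 0, 1], [0, 0, -0.6, 0, 0, 0, 1], [0, 0, -0.4, 0, 0, 0, 1], [0, 0, -0.18, 0, 0, 0, 1], [0, 0, 0, 0, 0, 0, 1], [0, 0, 0, 0, 0, 0, -1], [0, 0, 0, 0, 0, 0, -1], [0, 0, 0, 0, 0, 0, -1], [0, 0, 0, 0, 0, 0, -1], [0, 0, 0, 0, 0, 0, -1]]])

```text
time_s: 4.15
position: [0.6255, -0.2931, 0.0106]
tcp_rot: [[-1.0, -0.0, 0.0], [-0.0, 1.0, 0.0], [-0.0, 0.0, -1.0]]
force: [0.9, 1.1, 4.4]
opening: 0.632
```

Request:
play_rows(plan=[[[0, 0, 0, 0, 0, 0, -1], [0, 0, 0, 0, 0, 0, -1], [0, 0, 0, 0, 0, 0, -1]]])

```text
time_s: 4.45
position: [0.6255, -0.2931, 0.0106]
tcp_rot: [[-1.0, -0.001, 0.0], [-0.001, 1.0, 0.0], [-0.0, 0.0, -1.0]]
force: [-1.2, 1.7, 5.3]
opening: 0.631
```

Request:
play_rows(plan=[[[0, 0, 0.4, 0, 0, 0, -1], [0, 0, 0.8, 0, 0, 0, -1], [0, 0, 0.8, 0, 0, 0, -1], [0.05, 0.7, 0.4, 0, 0, 0, -1], [0.05, 0.9, 0, 0, 0, 0, -1], [0.05, 0.9, 0, 0, 0, 0, -1], [0.05, 0.9, 0, 0, 0, 0, -1], [0.05, 0.9, 0, 0, 0, 0, -1], [0.05, 0.9, 0, 0, 0, 0, -1], [0.08, 0.6, 0, 0, 0, 0, -1], [0, 0.34, 0, 0, 0, 0, -1], [0, 0, 0, 0, 0, 0, -1]]])

```text
time_s: 5.65
position: [0.6438, 0.0156, 0.1294]
tcp_rot: [[-1.0, -0.004, -0.001], [-0.004, 1.0, -0.0], [0.001, -0.0, -1.0]]
force: [-0.4, 0.2, -1.9]
opening: 0.634
```

Run:
```python
from h import *
st=read_state(); print(np.round(st['position'],4),st['opening'])
im=save('wrist','w3.png'); save('scene','s3.png')
```

```text
[0.6438 0.0156 0.1294] 0.6342765607234049
```

View pics/w3.png

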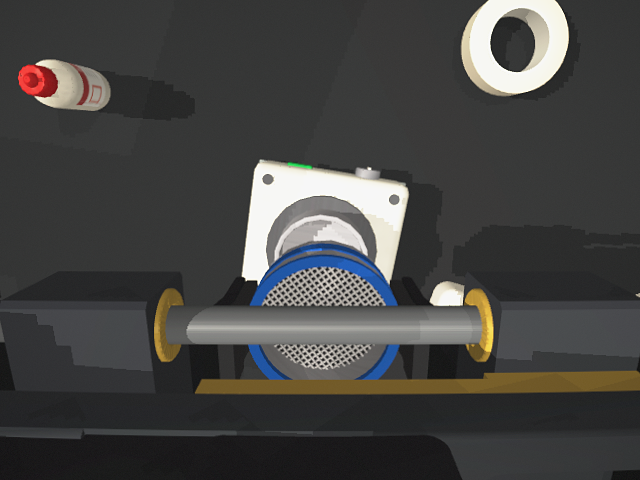

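The held blue sieve (centre column about 323.5) sits laterally over the pan (about 321.5), roughly 1 mm off. I correct that and lower slowly.

Request:
play_rows(plan=[[[0.01, -0.02, -0.4, 0, 0, 0, -1], [0, 0, -0.4, 0, 0, 0, -1], [0, 0, -0.1, 0, 0, 0, -1], [0, 0, -0.1, 0, 0, 0, -1], [0, 0, -0.1, 0, 0, 0, -1], [0, 0, -0.1, 0, 0, 0, -1], [0, 0, -0.08, 0, 0, 0, -1], [0, 0, -0.06, 0, 0, 0, -1], [0, 0, 0, 0, 0, 0, -1], [0, 0, 0, 0, 0, 0, -1]]])

```text
time_s: 6.75
position: [0.645, 0.0128, 0.0631]
tcp_rot: [[-1.0, -0.001, 0.0], [-0.001, 1.0, -0.0], [-0.0, -0.0, -1.0]]
force: [0.4, 0.1, -1.1]
opening: 0.637
```

Request:
play_rows(plan=[[[0, 0, -0.03, 0, 0, 0, -1], [0, 0, -0.02, 0, 0, 0, -1], [0, 0, 0, 0, 0, 0, -1], [0, 0, 0, 0, 0, 0, -1]]])

```text
time_s: 7.15
position: [0.6453, 0.0129, 0.0615]
tcp_rot: [[-1.0, -0.001, 0.001], [-0.001, 1.0, 0.0], [-0.001, 0.0, -1.0]]
force: [-1.1, 1.2, 5.4]
opening: 0.634
```

Contact of 5.4 N comes at the expected seating height, 0.0615. I release, rise and head for yellow.

Request:
play_rows(plan=[[[0, 0, 0, 0, 0, 0, 1], [0, 0, 0, 0, 0, 0, 1], [0, 0, 0, 0, 0, 0, 1], [0, 0, 0, 0, 0, 0, 1], [0, 0, 0.4, 0, 0, 0, 1], [0, 0, 0.8, 0, 0, 0, 1], [0, 0, 0.8, 0, 0, 0, 1], [0, 0, 0.6, 0, 0, 0, 1], [0, 0, 0, 0, 0, 0, 1], [0, 0, 0, 0, 0, 0, 1]]])

```text
time_s: 8.15
position: [0.6449, 0.0127, 0.1909]
tcp_rot: [[-1.0, -0.001, 0.001], [-0.001, 1.0, -0.0], [-0.001, -0.0, -1.0]]
force: [-0.7, 0.1, -0.9]
opening: 0.999
```

Run:
```python
from h import *
st=read_state(); print(np.round(st['position'],4),st['opening'])
C=cam('wrist'); im=save('wrist','w4.png'); g=proj(C,[.645,.014,.087]); print(g)
e=blob(im,'blue',g,70); print(e, onz(C,*e[0],.087).round(4))
```

```text
[0.6449 0.0127 0.1909] 0.9990092161669902
[325.42359776 242.75997814]
((323.77386474609375, 241.2736358642578), (84.39972686767578, 85.05973052978516), 174.1121826171875) [0.644  0.0129 0.087 ]
```

View pics/w4.png

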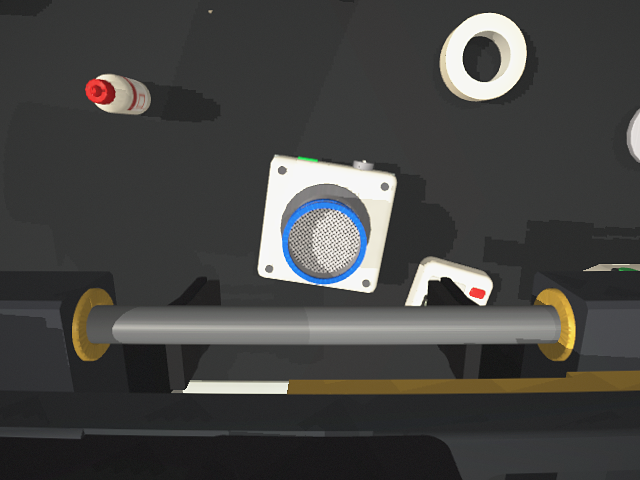

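Request:
play_rows(plan=[[[-0.5, 0.5, 0, 0, 0, 0, 1], [-0.6, 0.6, 0, 0, 0, 0, 1], [-0.6, 0.6, 0, 0, 0, 0, 1], [-0.6, 0.6, 0, 0, 0, 0, 1], [-0.6, 0.6, 0, 0, 0, 0, 1], [-0.6, 0.6, 0, 0, 0, 0, 1], [-0.6, 0.6, 0, 0, 0, 0, 1], [-0.6, 0.6, 0, 0, 0, 0, 1], [-0.4, 0.36, -0.4, 0, 0, 0, 1], [0, 0, -0.2, 0, 0, 0, 1], [0, 0, 0, 0, 0, 0, 1], [0, 0, 0, 0, 0, 0, 1]]])

```text
time_s: 9.4
position: [0.3905, 0.2652, 0.1597]
tcp_rot: [[-1.0, -0.0, -0.001], [-0.0, 1.0, -0.001], [0.001, -0.001, -1.0]]
force: [-0.4, -0.2, 1.0]
opening: 1.001
```

Run:
```python
from h import *
st=read_state(); print(np.round(st['position'],4),np.round(st['joint_positions'],1))
C=cam('wrist'); im=save('wrist','w5.png'); g=proj(C,[.3877,.2656,.036]); print(g)
e=blob(im,'yellow',g,65); print(e, onz(C,*e[0],.034).round(4))
```

```text
[0.3905 0.2652 0.1597] [ 20.6  24.3 107.3  -0.   48.5 -69.4]
[324.10434112 232.31321294]
((325.37750244140625, 230.98777770996094), (80.43765258789062, 81.984130859375), 2.8071513175964355) [0.3872 0.2665 0.034 ]
```

Blue is seated and level in the pan, showing as a circle at (324,241), which gives (0.644,0.013). Next I grasp yellow.

Request:
play_rows(plan=[[[-0.05, 0.02, -0.4, 0, 0, 0, 1], [0, 0, -0.7, 0, 0, 0, 1], [0, 0, -0.7, 0, 0, 0, 1], [0, 0, -0.6, 0, 0, 0, 1], [0, 0, -0.4, 0, 0, 0, 1], [0, 0, -0.18, 0, 0, 0, 1], [0, 0, 0, 0, 0, 0, 1], [0, 0, 0, 0, 0, 0, -1], [0, 0, 0, 0, 0, 0, -1], [0, 0, 0, 0, 0, 0, -1], [0, 0, 0, 0, 0, 0, -1], [0, 0, 0, 0, 0, 0, -1]]])

```text
time_s: 10.65
position: [0.3876, 0.2669, 0.012]
tcp_rot: [[-1.0, -0.001, 0.001], [-0.001, 1.0, 0.0], [-0.001, 0.0, -1.0]]
force: [0.4, 1.5, 4.7]
opening: 0.634
```

Request:
play_rows(plan=[[[0, 0, 0, 0, 0, 0, -1], [0, 0, 0, 0, 0, 0, -1]]])

```text
time_s: 10.85
position: [0.3876, 0.2669, 0.012]
tcp_rot: [[-1.0, -0.001, 0.001], [-0.001, 1.0, 0.0], [-0.001, 0.0, -1.0]]
force: [-0.7, -0.2, 6.1]
opening: 0.635
```

Request:
play_rows(plan=[[[0, 0, 0.4, 0, 0, 0, -1], [0, 0, 0.8, 0, 0, 0, -1], [0, 0, 0.8, 0, 0, 0, -1], [0, 0, 0.8, 0, 0, 0, -1], [0.5, -0.5, 0.16, 0, 0, 0, -1], [0.6, -0.6, 0, 0, 0, 0, -1], [0.6, -0.6, 0, 0, 0, 0, -1], [0.6, -0.6, 0, 0, 0, 0, -1], [0.6, -0.6, 0, 0, 0, 0, -1], [0.6, -0.6, 0, 0, 0, 0, -1], [0.6, -0.6, 0, 0, 0, 0, -1], [0.6, -0.6, 0, 0, 0, 0, -1]]])

```text
time_s: 12.05
position: [0.6227, 0.0304, 0.1588]
tcp_rot: [[-1.0, -0.001, -0.002], [-0.001, 1.0, 0.0], [0.002, 0.0, -1.0]]
force: [-0.1, 1.0, -1.0]
opening: 0.634
```

Request:
play_rows(plan=[[[0.45, -0.38, 0, 0, 0, 0, -1], [0, 0, 0, 0, 0, 0, -1], [0, 0, 0, 0, 0, 0, -1], [0, 0, 0, 0, 0, 0, -1]]])

```text
time_s: 12.45
position: [0.6432, 0.0136, 0.1587]
tcp_rot: [[-1.0, -0.001, -0.003], [-0.001, 1.0, 0.001], [0.003, 0.001, -1.0]]
force: [0.3, 0.2, -1.5]
opening: 0.63
```

Request:
play_rows(plan=[[[0.03, -0.01, -0.4, 0, 0, 0, -1], [0, 0, -0.4, 0, 0, 0, -1], [0, 0, -0.1, 0, 0, 0, -1], [0, 0, -0.1, 0, 0, 0, -1], [0, 0, -0.1, 0, 0, 0, -1], [0, 0, -0.1, 0, 0, 0, -1], [0, 0, -0.08, 0, 0, 0, -1], [0, 0, -0.06, 0, 0, 0, -1], [0, 0, 0, 0, 0, 0, -1], [0, 0, 0, 0, 0, 0, -1]]])

```text
time_s: 13.45
position: [0.6464, 0.0121, 0.0925]
tcp_rot: [[-1.0, -0.001, 0.0], [-0.001, 1.0, 0.0], [-0.0, 0.0, -1.0]]
force: [0.2, -0.2, -0.6]
opening: 0.631
```

Request:
play_rows(plan=[[[-0.02, 0.01, -0.03, 0, 0, 0, -1], [0, 0, -0.02, 0, 0, 0, -1], [0, 0, -0.01, 0, 0, 0, -1], [0, 0, 0, 0, 0, 0, -1]]])

```text
time_s: 13.85
position: [0.6453, 0.0128, 0.09]
tcp_rot: [[-1.0, -0.001, -0.0], [-0.001, 1.0, -0.0], [0.0, -0.0, -1.0]]
force: [-1.3, -1.1, 4.0]
opening: 0.632
```

Yellow contacts at the expected 0.090. I release, rise, check, and head for red.

Request:
play_rows(plan=[[[0, 0, 0, 0, 0, 0, 1], [0, 0, 0, 0, 0, 0, 1], [0, 0, 0, 0, 0, 0, 1], [0, 0, 0, 0, 0, 0, 1], [0, 0, 0.4, 0, 0, 0, 1], [0, 0, 0.8, 0, 0, 0, 1], [0, 0, 0.8, 0, 0, 0, 1], [0, 0, 0.4, 0, 0, 0, 1], [0, 0, 0, 0, 0, 0, 1], [0, 0, 0, 0, 0, 0, 1]]])

```text
time_s: 14.85
position: [0.6451, 0.0127, 0.2093]
tcp_rot: [[-1.0, -0.001, -0.0], [-0.001, 1.0, 0.0], [0.0, 0.0, -1.0]]
force: [-0.0, 0.1, -0.6]
opening: 0.999
```

Run:
```python
from h import *
st=read_state(); print(np.round(st['position'],4),st['opening'])
C=cam('wrist'); im=save('wrist','w6.png'); g=proj(C,[.645,.014,.114]); print(g)
e=blob(im,'yellow',g,75); print(e, onz(C,*e[0],.114).round(4))
```

```text
[0.6451 0.0127 0.2093] 0.9988878160032549
[325.30894388 245.88968979]
((323.23870849609375, 244.70614624023438), (86.82198333740234, 89.27859497070312), 0.4601703882217407) [0.6442 0.0127 0.114 ]
```

View pics/w6.png

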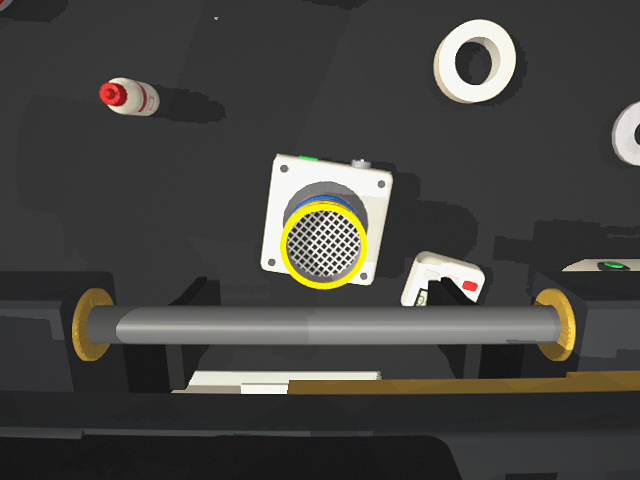

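Request:
play_rows(plan=[[[-0.4, -0.55, 0, 0, 0, 0, 1], [-0.5, -0.7, 0, 0, 0, 0, 1], [-0.5, -0.7, 0, 0, 0, 0, 1], [-0.5, -0.7, 0, 0, 0, 0, 1], [-0.5, -0.7, 0, 0, 0, 0, 1], [-0.5, -0.7, 0, 0, 0, 0, 1], [-0.5, -0.7, 0, 0, 0, 0, 1], [-0.5, -0.75, -0.4, 0, 0, 0, 1], [-0.1, -0.22, -0.3, 0, 0, 0, 1], [0, 0, 0, 0, 0, 0, 1], [0, 0, 0, 0, 0, 0, 1]]])

```text
time_s: 16.0
position: [0.4447, -0.2724, 0.1732]
tcp_rot: [[-1.0, 0.0, -0.002], [0.0, 1.0, 0.003], [0.002, 0.003, -1.0]]
force: [-0.8, -0.1, -0.8]
opening: 0.999
```

Run:
```python
from h import *
st=read_state(); print(np.round(st['position'],4),np.round(st['joint_positions'],1))
C=cam('wrist'); im=save('wrist','w7.png'); g=proj(C,[.4453,-.2623,.036]); print(g)
e=blob(im,'red',g,65); print(e, onz(C,*e[0],.034).round(4))
```

```text
[ 0.4447 -0.2724  0.1732] [ -43.8   26.3   99.7    0.    54.2 -133.8]
[336.38202237 233.0819077 ]
((335.2346496582031, 232.0266876220703), (76.97333526611328, 77.92047882080078), 165.3994140625) [ 0.4449 -0.2631  0.034 ]
```

Yellow is seated level, with its rim a circle at (323,245) on the same axis as blue. Red measures (0.445,-0.263), so I grasp it next.

Request:
play_rows(plan=[[[0.02, 0.19, -0.5, 0, 0, 0, 1], [0, 0, -0.8, 0, 0, 0, 1], [0, 0, -0.7, 0, 0, 0, 1], [0, 0, -0.6, 0, 0, 0, 1], [0, 0, -0.4, 0, 0, 0, 1], [0, 0, -0.25, 0, 0, 0, 1], [0, 0, 0, 0, 0, 0, 1], [0, 0, 0, 0, 0, 0, -1], [0, 0, 0, 0, 0, 0, -1], [0, 0, 0, 0, 0, 0, -1], [0, 0, 0, 0, 0, 0, -1], [0, 0, 0, 0, 0, 0, -1]]])

```text
time_s: 17.25
position: [0.4465, -0.2639, 0.0126]
tcp_rot: [[-1.0, -0.001, 0.001], [-0.001, 1.0, -0.0], [-0.001, -0.0, -1.0]]
force: [0.9, 0.6, 3.7]
opening: 0.639
```

Request:
play_rows(plan=[[[0, 0, 0, 0, 0, 0, -1], [0, 0, 0, 0, 0, 0, -1]]])

```text
time_s: 17.45
position: [0.4465, -0.2639, 0.0126]
tcp_rot: [[-1.0, -0.001, 0.001], [-0.001, 1.0, -0.0], [-0.001, -0.0, -1.0]]
force: [-0.0, 1.0, 6.4]
opening: 0.636
```

Request:
play_rows(plan=[[[0, 0, 0.4, 0, 0, 0, -1], [0, 0, 0.8, 0, 0, 0, -1], [0, 0, 0.8, 0, 0, 0, -1], [0, 0, 0.8, 0, 0, 0, -1], [0, 0, 0.75, 0, 0, 0, -1], [0.4, 0.55, 0, 0, 0, 0, -1], [0.5, 0.7, 0, 0, 0, 0, -1], [0.5, 0.7, 0, 0, 0, 0, -1], [0.5, 0.7, 0, 0, 0, 0, -1], [0.5, 0.7, 0, 0, 0, 0, -1], [0.5, 0.7, 0, 0, 0, 0, -1], [0.5, 0.7, 0, 0, 0, 0, -1]]])

```text
time_s: 18.65
position: [0.6167, -0.0248, 0.1889]
tcp_rot: [[-1.0, -0.001, -0.001], [-0.001, 1.0, -0.0], [0.001, -0.0, -1.0]]
force: [0.3, -0.4, -1.0]
opening: 0.634
```

Request:
play_rows(plan=[[[0.45, 0.6, 0, 0, 0, 0, -1], [0.13, 0.19, 0, 0, 0, 0, -1], [0, 0, 0, 0, 0, 0, -1], [0, 0, 0, 0, 0, 0, -1], [0, 0, 0, 0, 0, 0, -1]]])

```text
time_s: 19.15
position: [0.6443, 0.0118, 0.1892]
tcp_rot: [[-1.0, 0.001, -0.002], [0.001, 1.0, -0.0], [0.002, -0.0, -1.0]]
force: [-1.3, 0.9, -1.7]
opening: 0.642
```

Request:
play_rows(plan=[[[0.01, 0.02, -0.4, 0, 0, 0, -1], [0, 0, -0.4, 0, 0, 0, -1], [0, 0, -0.1, 0, 0, 0, -1], [0, 0, -0.1, 0, 0, 0, -1], [0, 0, -0.1, 0, 0, 0, -1], [0, 0, -0.1, 0, 0, 0, -1], [0, 0, -0.1, 0, 0, 0, -1], [0, 0, -0.06, 0, 0, 0, -1], [0, 0, 0, 0, 0, 0, -1], [0, 0, 0, 0, 0, 0, -1]]])

```text
time_s: 20.15
position: [0.6459, 0.0143, 0.1215]
tcp_rot: [[-1.0, -0.001, 0.0], [-0.001, 1.0, -0.0], [-0.0, -0.0, -1.0]]
force: [0.3, 0.2, -0.4]
opening: 0.634
```

Request:
play_rows(plan=[[[0, -0.03, -0.04, 0, 0, 0, -1], [0, 0, -0.03, 0, 0, 0, -1], [0, 0, -0.01, 0, 0, 0, -1], [0, 0, 0, 0, 0, 0, -1], [0, 0, 0, 0, 0, 0, -1]]])

```text
time_s: 20.65
position: [0.6459, 0.0126, 0.1176]
tcp_rot: [[-1.0, -0.001, 0.0], [-0.001, 1.0, -0.0], [-0.0, -0.0, -1.0]]
force: [-0.1, -0.5, 0.1]
opening: 0.638
```

Request:
play_rows(plan=[[[0, 0, -0.015, 0, 0, 0, -1], [0, 0, 0, 0, 0, 0, -1], [0, 0, 0, 0, 0, 0, -1]]])

```text
time_s: 20.95
position: [0.646, 0.0126, 0.1176]
tcp_rot: [[-1.0, -0.001, 0.001], [-0.001, 1.0, -0.0], [-0.001, -0.0, -1.0]]
force: [-2.2, 0.1, 5.4]
opening: 0.64
```

Red is seated, with 5.4 N at the expected 0.1176. I release, rise and check.

Request:
play_rows(plan=[[[0, 0, 0, 0, 0, 0, 1], [0, 0, 0, 0, 0, 0, 1], [0, 0, 0, 0, 0, 0, 1], [0, 0, 0, 0, 0, 0, 1], [0, 0, 0.4, 0, 0, 0, 1], [0, 0, 0.8, 0, 0, 0, 1], [0, 0, 0.8, 0, 0, 0, 1], [0, 0, 0.4, 0, 0, 0, 1], [0, 0, 0, 0, 0, 0, 1], [0, 0, 0, 0, 0, 0, 1]]])

```text
time_s: 21.95
position: [0.6455, 0.0128, 0.2364]
tcp_rot: [[-1.0, -0.001, -0.0], [-0.001, 1.0, 0.0], [0.0, 0.0, -1.0]]
force: [0.0, 0.1, -1.0]
opening: 1.001
```

Run:
```python
from h import *
st=read_state(); print(np.round(st['position'],4),st['opening'])
C=cam('wrist'); im=save('wrist','w8.png'); g=proj(C,[.645,.014,.141]); print(g)
e=blob(im,'red',g,75); print(e, onz(C,*e[0],.141).round(4))
```

```text
[0.6455 0.0128 0.2364] 1.000938972381165
[325.25718938 245.13840377]
((322.8477478027344, 243.2802734375), (86.85274505615234, 89.34676361083984), 0.7353855967521667) [0.6438 0.0124 0.141 ]
```

Request:
play_rows(plan=[[[-0.1, 0.5, 0, 0, 0, 0, 1], [-0.2, 0.7, 0, 0, 0, 0, 1], [-0.2, 0.7, 0, 0, 0, 0, 1], [-0.2, 0.7, 0, 0, 0, 0, 1], [-0.2, 0.7, 0, 0, 0, 0, 1], [-0.2, 0.7, 0, 0, 0, 0, 1], [-0.2, 0.7, -0.3, 0, 0, 0, 1], [-0.2, 0.7, -0.6, 0, 0, 0, 1], [-0.04, 0.14, -0.5, 0, 0, 0, 1], [0, 0, 0, 0, 0, 0, 1], [0, 0, 0, 0, 0, 0, 1]]])

```text
time_s: 23.1
position: [0.568, 0.2892, 0.1651]
tcp_rot: [[-1.0, -0.001, -0.003], [-0.001, 1.0, -0.001], [0.003, -0.001, -1.0]]
force: [0.4, 0.8, 0.4]
opening: 1.001
```

Run:
```python
from h import *
st=read_state(); print(np.round(st['position'],4),np.round(st['joint_positions'],1))
C=cam('wrist'); im=save('wrist','w9.png'); print(proj(C,[.568,.29,.016]),proj(C,[.568,.29,.042]))
```

```text
[0.568  0.2892 0.1651] [ 17.   35.   83.1  -0.   62.1 -73.1]
[324.66174159 229.20019281] [324.73576611 236.75404214]
```

View pics/w9.png

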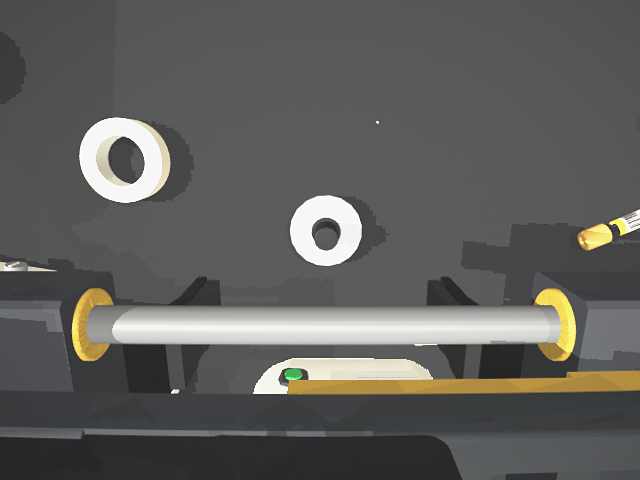

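The lid disc is at about (326,231) with the knob at its centre, clear of the centrifuge. Red sits at (0.644,0.012) by the wrist camera, the same axis as before. I fit the disc centre.

Run:
```python
from h import *
C=cam('wrist'); g=cv2.imread('pics/w9.png',0); m=np.zeros_like(g); cv2.circle(m,(326,231),44,255,-1); m&=cv2.inRange(g,170,255)
e=cv2.fitEllipse(cv2.convexHull(cv2.findNonZero(m))); print(e,onz(C,*e[0],.015).round(4))
```

```text
((325.467529296875, 230.1653594970703), (70.54166412353516, 71.77883911132812), 86.9887924194336) [0.571  0.2906 0.015 ]
```

Request:
play_rows(plan=[[[0.06, 0.02, -0.5, 0, 0, 0, 1], [0, 0, -0.7, 0, 0, 0, 1], [0, 0, -0.7, 0, 0, 0, 0.3], [0, 0, -0.6, 0, 0, 0, 0.3], [0, 0, -0.3, 0, 0, 0, 0.3], [0, 0, -0.12, 0, 0, 0, 0.3], [0, 0, 0, 0, 0, 0, 0.3], [0, 0, 0, 0, 0, 0, 0.3]]])

```text
time_s: 23.95
position: [0.5734, 0.2909, 0.0224]
tcp_rot: [[-1.0, -0.0, 0.003], [-0.0, 1.0, 0.001], [-0.003, 0.001, -1.0]]
force: [-0.2, -0.3, -0.5]
opening: 0.662
```

Request:
play_rows(plan=[[[-0.04, 0, -0.06, 0, 0, 0, 0.3], [0, 0, 0, 0, 0, 0, 0.3], [0, 0, 0, 0, 0, 0, -1], [0, 0, 0, 0, 0, 0, -1], [0, 0, 0, 0, 0, 0, -1], [0, 0, 0, 0, 0, 0, -1], [0, 0, 0, 0, 0, 0, -1], [0, 0, 0, 0, 0, 0, -1], [0, 0, 0, 0, 0, 0, -1], [0, 0, 0, 0, 0, 0, -1], [0, 0, 0, 0, 0, 0, -1]]])

```text
time_s: 25.05
position: [0.5699, 0.2907, 0.0177]
tcp_rot: [[-1.0, -0.001, -0.0], [-0.001, 1.0, 0.0], [0.0, 0.0, -1.0]]
force: [0.1, -1.2, -0.5]
opening: 0.196
```

Request:
play_rows(plan=[[[0, 0, 0.4, 0, 0, 0, -1], [0, 0, 0.8, 0, 0, 0, -1], [0, 0, 0.9, 0, 0, 0, -1], [0, 0, 0.9, 0, 0, 0, -1], [0, 0, 0.85, 0, 0, 0, -1], [0.1, -0.5, 0, 0, 0, 0, -1], [0.2, -0.7, 0, 0, 0, 0, -1], [0.2, -0.7, 0, 0, 0, 0, -1], [0.2, -0.7, 0, 0, 0, 0, -1], [0.2, -0.7, 0, 0, 0, 0, -1], [0.2, -0.7, 0, 0, 0, 0, -1], [0.2, -0.7, 0, 0, 0, 0, -1]]])

```text
time_s: 26.25
position: [0.6347, 0.0543, 0.21]
tcp_rot: [[-1.0, -0.001, -0.001], [-0.001, 1.0, -0.0], [0.001, -0.0, -1.0]]
force: [0.7, 0.4, -0.4]
opening: 0.198
```

Request:
play_rows(plan=[[[0.15, -0.6, 0, 0, 0, 0, -1], [0.04, -0.26, 0, 0, 0, 0, -1], [0, 0, 0, 0, 0, 0, -1], [0, 0, 0, 0, 0, 0, -1], [0, 0, 0, 0, 0, 0, -1]]])

```text
time_s: 26.75
position: [0.6437, 0.0145, 0.2101]
tcp_rot: [[-1.0, -0.002, -0.001], [-0.002, 1.0, 0.001], [0.001, 0.001, -1.0]]
force: [-1.3, -0.3, -1.4]
opening: 0.196
```

Run:
```python
from h import *
st=read_state(); print(np.round(st['position'],4),st['opening'])
save('wrist','w10.png')
```

```text
[0.6437 0.0145 0.2101] 0.19601142317891931
```

View pics/w10.png

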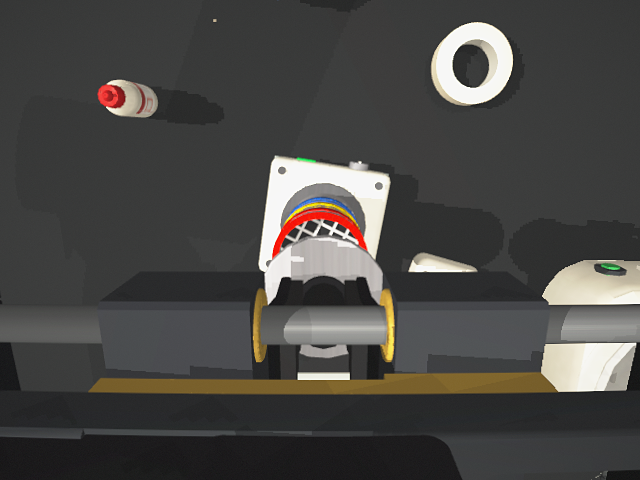

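The lid is held level above the concentric stack of red, yellow and blue rims. I lower it.

Request:
play_rows(plan=[[[0.01, -0.025, -0.4, 0, 0, 0, -1], [0, 0, -0.2, 0, 0, 0, -1], [0, 0, -0.1, 0, 0, 0, -1], [0, 0, -0.1, 0, 0, 0, -1], [0, 0, -0.1, 0, 0, 0, -1], [0, 0, -0.1, 0, 0, 0, -1], [0, 0, -0.1, 0, 0, 0, -1], [0, 0, -0.06, 0, 0, 0, -1], [0, 0, 0, 0, 0, 0, -1], [0, 0, 0, 0, 0, 0, -1]]])

```text
time_s: 27.8
position: [0.6449, 0.0114, 0.1523]
tcp_rot: [[-1.0, -0.001, 0.0], [-0.001, 1.0, -0.0], [-0.0, -0.0, -1.0]]
force: [0.3, 0.1, -0.6]
opening: 0.197
```

Request:
play_rows(plan=[[[0, 0.025, -0.03, 0, 0, 0, -1], [0, 0, -0.02, 0, 0, 0, -1], [0, 0, -0.01, 0, 0, 0, -1], [0, 0, 0, 0, 0, 0, -1], [0, 0, 0, 0, 0, 0, -1]]])

```text
time_s: 28.3
position: [0.645, 0.0128, 0.1496]
tcp_rot: [[-1.0, -0.001, 0.0], [-0.001, 1.0, 0.0], [-0.0, 0.0, -1.0]]
force: [-0.5, 0.3, 2.6]
opening: 0.196
```

Contact at the expected 0.1496. I nudge down slightly, release and clear away.

Request:
play_rows(plan=[[[0, 0, -0.01, 0, 0, 0, -1], [0, 0, 0, 0, 0, 0, -1], [0, 0, 0, 0, 0, 0, 0.3], [0, 0, 0, 0, 0, 0, 0.3], [0, 0, 0, 0, 0, 0, 0.3], [0, 0, 0, 0, 0, 0, 0.3], [0, 0, 0.4, 0, 0, 0, 0.3], [0, 0, 0.8, 0, 0, 0, 0.3], [0, 0, 0.8, 0, 0, 0, 1], [0, 0, 0.2, 0, 0, 0, 1], [0, 0, 0, 0, 0, 0, 1], [0, 0, 0, 0, 0, 0, 1]]])

```text
time_s: 29.5
position: [0.6439, 0.0128, 0.2574]
tcp_rot: [[-1.0, -0.001, -0.002], [-0.001, 1.0, 0.0], [0.002, 0.0, -1.0]]
force: [0.0, -0.7, -0.3]
opening: 0.923
```

Request:
play_rows(plan=[[[-0.4, 0.6, 0, 0, 0, 0, 1], [-0.4, 0.6, 0, 0, 0, 0, 1], [-0.4, 0.6, 0, 0, 0, 0, 1], [-0.4, 0.6, 0, 0, 0, 0, 1], [-0.4, 0.6, 0, 0, 0, 0, 1], [-0.4, 0.6, 0, 0, 0, 0, 1], [-0.4, 0.6, 0, 0, 0, 0, 1], [-0.4, 0.6, 0, 0, 0, 0, 1], [0, 0, 0, 0, 0, 0, 1], [0, 0, 0, 0, 0, 0, 1]]])

```text
time_s: 30.5
position: [0.4835, 0.2529, 0.2569]
tcp_rot: [[-1.0, -0.003, -0.003], [-0.003, 1.0, -0.002], [0.003, -0.002, -1.0]]
force: [0.2, 0.7, 0.2]
opening: 1.0
```

Run:
```python
from h import *
a=save('scene','s11.png'); t=save('top','t11.png')
z=cv2.resize(a[130:310,240:440],None,fx=3,fy=3,interpolation=2); w=cv2.resize(t[150:320,220:420],None,fx=3,fy=3,interpolation=2)[:540]
w=cv2.copyMakeBorder(w,0,540-w.shape[0],0,0,0)
cv2.imwrite('pics/f.png',cv2.resize(np.hstack([z,w]),(800,360))[:,:,::-1])
C=cam('top'); e=blob(t,'green',(312,294),24); print(e[0],onz(C,*e[0],.034))
S=cam('scene'); 
for q in(.051,.060,.087,.114,.141,.148,.174): print(q,(proj(S,[.645,.013,q])-[240,130])*2)
```

```text
(311.38665771484375, 293.8395080566406) [ 0.43771465 -0.00424415  0.034     ]
0.051 [241.48453442 169.20090204]
0.06 [241.94915231 161.69042811]
0.087 [243.36928977 138.65762563]
0.114 [244.82980758 114.84787035]
0.141 [246.33193178  90.22810171]
0.148 [246.7283129   83.70878261]
0.174 [248.22613429  58.98708122]
```

View pics/f.png

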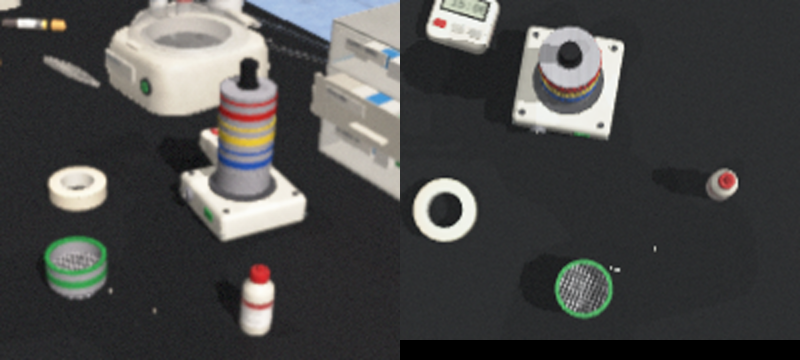

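The final view shows a straight blue, yellow, red and lid stack. The knob top is at about (248,62) in the crop, against a predicted (248,59). The green sieve, tape and dropper have not moved.

```bash
python3 -c "
from rig import *
print(hand_in())"
```

```text
the job is handed in; nothing more can be done
None
```

I built the stack on the pan in the order asked (blue, yellow, red, then the lid) and handed it in after about 31 s of robot time.

- **Seating:** Each piece made contact within about 0.1 mm of its expected seated height, with 3–5 N of force.
- **Alignment:** After each sieve was released, the wrist camera put its rim on the same axis to within about 1 mm. The lid had no wrist check after release. In the final scene view the stack is straight, with the knob top about where it should be.
- **Bystanders:** The green spare sieve measured unmoved in the final top view. The tape roll and dropper bottle looked undisturbed by eye.

The only disagreements were 1–3 mm between cameras on some positions, which the fits tolerated. No check failed.

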